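Load a turned housing into the ramp length gauge

ROBOT

A 6-joint arm with a two-finger parallel gripper is mounted at the origin on a cart in front of the work surface, level with it; the furniture and walls round the work are solid. World frame = base frame: x ahead of the robot, y to its left, z up, the work surface at z = 0. Lengths are in m, angles in rad, forces in N, time in s.
With the tool pointing down it reaches from about 0.375 to 0.975 m from the base axis. Payload 3.8 kg.
Tool frame: the origin (TCP) lies at the very end of the fingers, on their centre line; the grasp point (between the pads) lies 19 mm behind it; z points along the fingers, y is the line along which they close (so a half turn about z gives the same grasp; the last joint's range is limited). The gripper opens to 85 mm and grips with 20 to 120 N. Pads are 22 mm wide; open, the fingers measure 114 mm over their backs; the gripper's body (76 mm by 85 mm) begins 54 mm behind the grasp point. The pads swing forward as they close: fully open they stand 13 mm farther back than shut.
Start: joints at [1.296, 0.264, 1.604, -0, 1.274, -0.037], TCP at [0.159, 0.656, 0.231] pointing down, gripper open.
Joint ranges: [-2.63, 2.63], [-0.94, 2.18], [0.31, 2.57], [-1.31, 4.45], [0, 2.66], [-2.55, 2.55]. Speed limits (rad/s): [2.57, 2.57, 3.14, 3.14, 3.14, 3.14].

INTERFACE

Orientations are given as a rotation vector (axis times angle).
In Python, from workcell import monitor, viewer, job gives the robot as it stands. The module is installed in compiled form; this text tells all that it offers.
- The arm moves only by the tool step_arm, never from a script. Its argument "series" is one flat list of numbers, 4 for each row, row after row: the shift along the tool's x, y, z in m, then the turn about the tool's z in rad. A call has 1 to 8 rows; each row is the pose to reach, as a shift and turn from the pose commanded when the call began, along the tool's axes at that moment; what a row does not reach only later rows make up. A row lasts 1/8 s, in which the tool goes at most 62.5 mm and 10.7 degrees, less where a joint would pass 70% of its speed; a pose out of reach is approached as far as the arm can. A call with a gripper value outside its range is refused whole. "gripper" is the opening, from 0 (shut) to 1 (fully open), set as the call begins (left out, the last holds). The fingers move at their own pace and stop on an object; "newtons" is the grip in N (left out, the last holds). Time passes only in rows, so rows that repeat a pose let the fingers close. It gives the time, the measured TCP pose, the force, the opening and the grip force at its end, in the units of the state.
- monitor.read_state(): the state, without advancing time (a new reading comes with each control period).
- viewer.read_camera(name): name is "scene" or "top"; returns a dict with "image" (384x512x3 uint8, red, green, blue), "intrinsics" (3x3 intrinsics, pixels), "T" (4x4, takes a point from camera to world coordinates). Camera axes: x right, y up, looking along -z (the intrinsics and any distortion apply to the point x, -y, -z); pixel columns grow to the right and rows downward; lengths in m; the calibration is good to about 2 mm. A picture is of the moment at which its call begins. There is no depth.
- job.finish_job(): hands the job in; it is judged then, once.
Trained networks look in a picture, given as the dict that the camera call returned (one of the last four; its "shot" number tells which), for a name from the list of things; names that differ only in an ending like _2 or _b are one class to them, and where a whole thing is asked for, a point or a joint stands for the part that bears it (a point fixed in the world has none). Each returns a list of dicts, best first, with "score" (0 to 1); they miss things now and then, are a little off and sometimes report something else, mostly with a low value. They report only what shows in the picture. A call takes as long as a camera call. They do not tell look-alikes from the thing itself.
- viewer.boxes_of(picture, label): "extent" ([centre column, centre row, width, height] in pixels, round what is visible of it).
- viewer.spot_point(picture, label): "point" ([column, row] in pixels: a listed point, or the origin of a listed thing).
The state is a dict: "time": time; "q": joint angles; "joint_vel": joint speeds; "joint_torque": joint torques, N m; "tool_pos": TCP position; "tcp_rot": TCP orientation; "wrist_force": force on the tool from outside, world axes, zero at the start; "torque": the same for the moment, N m; "width": opening from 0.0 (shut) to 1.0 (fully open); "grip_force": force on a finger pad.
Only numpy, scipy, OpenCV 4.12 (cv2) and the standard library are available. Lean on these libraries where they do the work, as an engineer would, in place of code of your own. Each camera call takes 0.05 s, during which the arm holds its last target. There are 200 camera calls.

TASK

A turned housing lies on its side at the foot of the gauging ramp. With closed fingertips roll it up the slope, over the brass spring dog, until it rests against the end stop, never letting it go on the slope so that it rolls back. Then push in the red knob of the side locator until the housing is seated against the steel datum block and works the dial. Only push: grip or lift nothing, and leave the other things on the plate where they stand.

Things in the scene. Friction and masses are not known exactly. Their poses are not given: they have to be found in the camera images.
- ramp: Gauging ramp, fixed on the plate: grey base, low steel guides (12 mm high) forming a 39 mm wide lane, black end stop at the top. Origin: underside of the base, on the lane's centre line. y runs up the lane (roughly to the robot's left), x across it, away from the robot, z up. Level lead-in 10 mm above the plate from y = -165 mm (open end) to -85 mm, then 7 degrees uphill. Nothing on it is higher than 85 mm.
- slope_foot (a point): Where the slope begins, on the lane's centre line and on its surface. The surface rises from here at 7 degrees along the ramp's y; before it the lead-in is level. Axes as the ramp's.
- dog_tip (a point): Tip of the brass spring dog in the middle of the lane, 7 mm above the slope. A light spring (under 1 N) holds it up: the housing rolls over it, then it springs up and keeps the housing at the stop. The guides end 5 mm before it.
- home (a point): Where the housing's centre lies when it rests against the end stop, centred in the lane: 23 mm above the slope (2 mm of play down the slope, on to the dog). Seated on the datum block it lies 7.5 mm from here along the ramp's +x. End stop 36 mm above the slope; datum block and dial gauge stand on the far (+x) side.
- part_center (a point): Centre of the housing to be gauged: bright turned aluminium cylinder, 46 mm in diameter, 36 mm long, about 50 g, lying with its axle across the lane; it starts at rest on the lead-in, centre 23 mm above it. It rolls freely and rolls back down the slope if let go.
- knob_face (a point): Centre of the near face of the locator's red knob (28 mm in diameter, facing the robot, along the ramp's -x), 51 mm above the plate. Nothing stands in front of it. Push it along the ramp's +x.
- locator (a joint): Side locator, travel in m along the ramp's +x: starts at 0 to 0.005, end of travel 0.022. Slides with about 3 N of friction and stays where it is left. Its 41 mm white pad meets the end face of a centred housing at about 0.012 and has seated it on the datum block at about 0.0195.
- dial_spindle (a joint): Contact of the dial gauge, in m: 0 when free (standing 2.5 mm out of the datum block's face), about 0.0025 when a housing is seated on the block. Light spring, under 1 N.
- dog (a joint): Spring dog, rad: 0 when up, about 0.25 when a housing presses it flush with the deck.
- standing_part: Bystander: turned aluminium housing standing upright, 46 mm in diameter, 38 mm high, origin at its underside.
- standing_sleeve: Bystander: flanged aluminium sleeve standing upright, 46 mm in diameter, 34 mm high, origin at its underside.
- near_v_block: Bystander: steel V-block 33 x 40 x 34 mm, origin at its underside.
- far_v_block: Bystander: second steel V-block 33 x 40 x 34 mm, origin at its underside.
- hex_wrench: Bystander: black hex key, 33 x 82 x 5 mm, lying flat.
Things that resemble listed ones, but are neither listed nor needed, are in the scene too. Leave any blue or pink look-alike of the part that bears part_center alone.

How it is judged:
By the outcome, as a careful person would: the job done as asked, in the order asked, and still so for the second after the job is handed in, with the robot touching nothing.
It also fails if it takes over 54 s, if anything falls off the work surface, if the arm or the gripper's body presses on something with over 40 N, if the wrist force passes 120 N, or if a joint passes its speed limit or range.

## Working session

There is one attempt and no reset: what is moved stays moved. The work goes in short steps, Python scripts to look and compute and a tool call to move; the robot and the scene stay as the last step left them, time stands still between calls to the robot, and variables do not carry over. Pictures are saved under pics/ and viewed, at most 10 in all, crops included, and the job is handed in when it is done.

Besides the shell and the picture viewer there is one more tool, called after "Request:" as name(argument=value, ...) on one line, values as JSON. step_arm: Moves the arm, as the interface text tells. Its arguments: {"type":"object","properties":{"series":{"type":"array"},"gripper":{"type":"number"},"newtons":{"type":"number"}},"required":["series"]}

```bash
mkdir -p pics; cat > h.py <<'E'
from workcell import monitor, viewer, job
import numpy as np, cv2
def shot(n,save=None):
    p=viewer.read_camera(n)
    if save: cv2.imwrite('pics/'+save,p['image'][:,:,::-1])
    return p
def ray(p,uv):
    K=np.array(p['intrinsics']);T=np.array(p['T'])
    d=np.linalg.inv(K)@[uv[0],uv[1],1]; d=T[:3,:3]@[d[0],-d[1],-d[2]]
    return T[:3,3],d
def at(p,uv,z):
    o,d=ray(p,uv); return o+d*(z-o[2])/d[2]
def proj(p,X):
    K=np.array(p['intrinsics']);T=np.array(p['T'])
    c=T[:3,:3].T@(np.array(X)-T[:3,3]); u=K@[c[0],-c[1],-c[2]]; return u[:2]/u[2]
E
python3 - <<'E'
from h import *
for n in('scene','top'):
    p=shot(n,n+'0.png'); print(n,np.round(p['T'],3).tolist(),[k for k in p])
    for l in('ramp','slope_foot','dog_tip','home','part_center','knob_face'):
        z=dict(ramp=0,slope_foot=.01,dog_tip=.03,home=.05,part_center=.033,knob_face=.051)[l]
        print(l,[(round(r['score'],2),np.round(r['point']).tolist(),np.round(at(p,r['point'],z),3).tolist()) for r in viewer.spot_point(p,l)[:3]])
s=monitor.read_state();print(s['time'],s['tool_pos'],s['tcp_rot'])
E
```

```text
scene [[0.759, 0.26, -0.597, -0.121], [-0.651, 0.341, -0.678, -0.725], [0.027, 0.903, 0.428, 0.574], [0.0, 0.0, 0.0, 1.0]] ['image', 'intrinsics', 'T', 'shot']
ramp [(0.74, [272.0, 212.0], [0.612, 0.041, 0.0])]
slope_foot [(0.79, [290.0, 219.0], [0.611, -0.035, 0.01])]
dog_tip [(0.87, [264.0, 198.0], [0.614, 0.083, 0.03])]
home [(0.56, [268.0, 188.0], [0.642, 0.099, 0.05])]
part_center [(0.89, [337.0, 240.0], [0.599, -0.217, 0.033]), (0.87, [257.0, 230.0], [0.47, -0.051, 0.033]), (0.49, [297.0, 218.0], [0.6, -0.073, 0.033])]
knob_face [(0.61, [240.0, 196.0], [0.539, 0.108, 0.051])]
top [[0.025, 0.991, -0.13, 0.455], [-1.0, 0.023, -0.021, 0.045], [-0.018, 0.131, 0.991, 0.98], [0.0, 0.0, 0.0, 1.0]] ['image', 'intrinsics', 'T', 'shot']
ramp [(0.87, [267.0, 171.0], [0.618, 0.039, 0.0]), (0.33, [249.0, 168.0], [0.625, 0.086, 0.0])]
slope_foot [(0.62, [297.0, 175.0], [0.608, -0.04, 0.01]), (0.29, [238.0, 164.0], [0.633, 0.113, 0.01])]
dog_tip [(0.69, [251.0, 169.0], [0.617, 0.079, 0.03])]
home [(0.58, [239.0, 163.0], [0.629, 0.108, 0.05])]
part_center [(0.72, [293.0, 225.0], [0.48, -0.029, 0.033]), (0.7, [313.0, 180.0], [0.593, -0.078, 0.033]), (0.65, [365.0, 174.0], [0.611, -0.208, 0.033])]
knob_face [(0.43, [238.0, 198.0], [0.543, 0.108, 0.051])]
0.7 [0.15903611 0.6560157  0.2313315 ] [3.72704036e-01 3.11936116e+00 1.66966160e-04]
```

```bash
cd pics; python3 -c "
import cv2
a=cv2.imread('top0.png')[120:270,190:390];cv2.imwrite('t1.png',cv2.resize(a,(800,600),interpolation=2))
a=cv2.imread('scene0.png')[150:270,200:360];cv2.imwrite('s1.png',cv2.resize(a,(800,600),interpolation=2))"
```

```text
(no output)
```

View pics/t1.png

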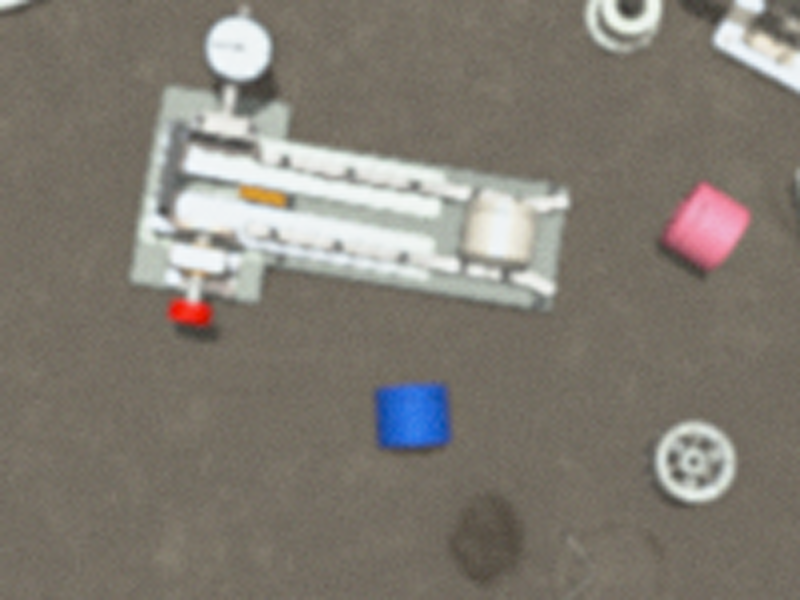

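View pics/s1.png

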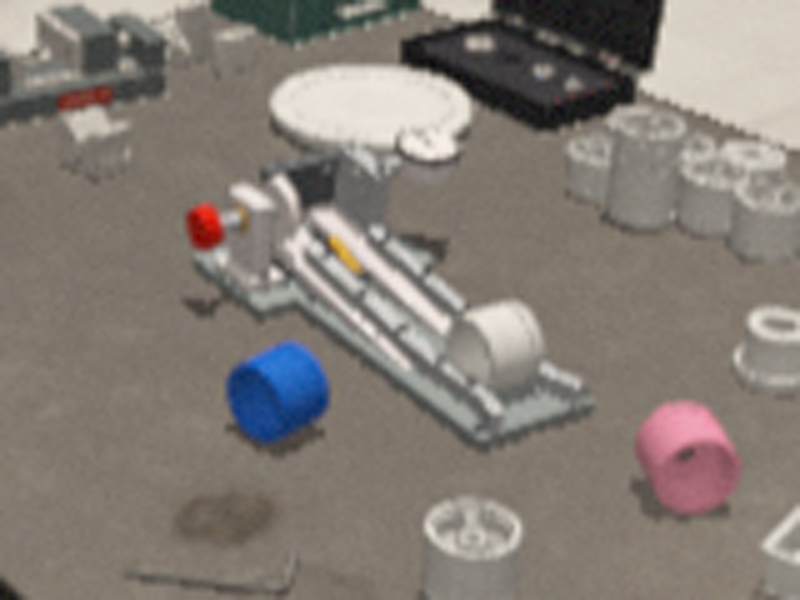

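The top crop shows the bright housing on the lead-in at about pixel (314,177), the dog at (256,169) and the red knob at (237,198). The scene crop agrees with that. The blue and pink rollers are look-alikes. Next I fit the ramp pose from both views.

```bash
cat > fit.py <<'E'
from h import *
from scipy.optimize import least_squares
ps=[shot('scene'),shot('top')]
L=['ramp','slope_foot','dog_tip','home','part_center','knob_face']
exp=dict(part_center=(.595,-.078))
D=[]
for p in ps:
    for l in L:
        r=viewer.spot_point(p,l)
        if l=='part_center': r=[min(r,key=lambda a:np.linalg.norm(at(p,a['point'],.033)[:2]-exp[l]))]
        if r: D.append((p,l,r[0]['point']))
t=np.tan(np.radians(7));c=np.cos(np.radians(7));s=np.sin(np.radians(7))
def model(v):
    x,y,a,d,h,pp,kx,ky=v
    f=lambda X,Y,Z:np.array([x+X*np.cos(a)-Y*np.sin(a),y+X*np.sin(a)+Y*np.cos(a),Z])
    return dict(ramp=f(0,0,0),slope_foot=f(0,-.085,.01),dog_tip=f(0,d,.01+(d+.085)*t+.007/c),home=f(0,h,.01+(h+.085)*t+.023/c),part_center=f(0,pp,.033),knob_face=f(kx,ky,.051))
def res(v):
    m=model(v); return np.concatenate([proj(p,m[l])-uv for p,l,uv in D])
r=least_squares(res,[.615,.04,-.15,.05,.07,-.12,-.08,.07],loss='soft_l1')
print(np.round(r.x,4),np.degrees(r.x[2]))
for k,v in model(r.x).items(): print(k,np.round(v,4))
for (p,l,uv),e in zip(D,res(r.x).reshape(-1,2)): print(l,np.round(e,1))
for uv in [(331.75,166.2),(327.5,197)]: print(at(ps[1],uv,.01))
E
python3 fit.py
```

```text
[ 0.6161  0.0379 -0.1685  0.048   0.073  -0.1214 -0.088   0.0582] -9.656680503350119
ramp [0.6161 0.0379 0.    ]
slope_foot [ 0.6018 -0.0459  0.01  ]
dog_tip [0.6242 0.0852 0.0334]
home [0.6283 0.1098 0.0526]
part_center [ 0.5957 -0.0818  0.033 ]
knob_face [0.5391 0.11   0.051 ]
ramp [-0.4  1.1]
slope_foot [-1.4  0.7]
dog_tip [-0.2 -1.7]
home [-6.5 -3.2]
part_center [ 1.9 -1.8]
knob_face [ -0.3 -63.8]
ramp [-0.3 -1.6]
slope_foot [0.2 2.8]
dog_tip [ 0.8 -1.8]
home [1.  0.4]
part_center [-0.1 -0.2]
knob_face [0.5 0. ]
[ 0.63351511 -0.1282672   0.01      ]
[ 0.55344972 -0.11740507  0.01      ]
```

```bash
cat > ov.py <<'E'
from h import *
import sys
x,y,a=map(float,sys.argv[1:4])
t=np.tan(np.radians(7)); S=4
f=lambda X,Y,Z:[x+X*np.cos(a)-Y*np.sin(a),y+X*np.sin(a)+Y*np.cos(a),Z]
sf=lambda Y:.01+max(0,Y+.085)*t
p=shot('top'); u0,v0=215,135
im=cv2.resize(np.ascontiguousarray(p['image'][v0:v0+75,u0:u0+130,::-1]),None,fx=6,fy=6,interpolation=2)
P=lambda X,Y,Z:tuple(int(q) for q in (proj(p,f(X,Y,Z))-[u0,v0]+.5)*6)
for X in(-.0195,.0195):
    for A,B in((-.165,-.085),(-.085,.043)):
        cv2.line(im,P(X,A,sf(A)+.012),P(X,B,sf(B)+.012),(0,255,0),1)
cv2.line(im,P(0,-.165,.01),P(0,-.085,.01),(255,0,0),1);cv2.line(im,P(0,-.085,.01),P(0,.09,sf(.09)),(255,0,0),1)
cv2.line(im,P(-.04,-.165,.01),P(.04,-.165,.01),(255,0,255),1)
cv2.imwrite('pics/'+sys.argv[4],im)
E
python3 ov.py .6161 .0379 -.155 ov1.png
```

```text
(no output)
```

View pics/ov1.png

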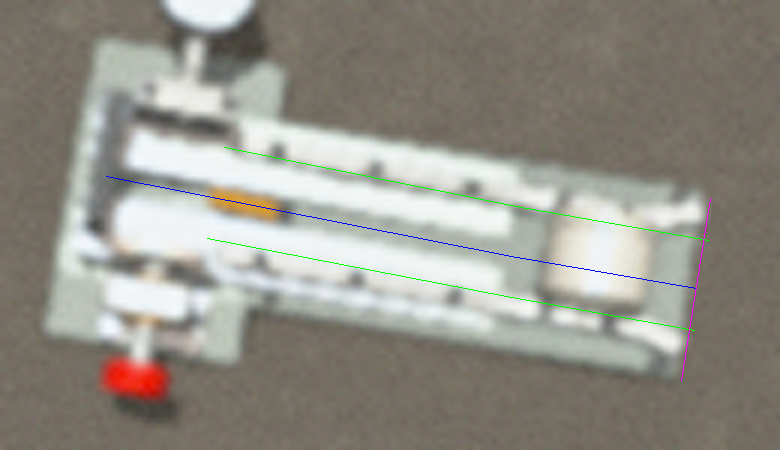

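The lane centre line fits well at the dog and about 2 mm low at the open end, so I set yaw to -0.143. Next I move above the spot behind the housing.

Request:
step_arm(series=[-0.03, -0.034, 0, -0.03, -0.07, -0.078, 0, -0.06, -0.11, -0.122, 0, -0.095, -0.15, -0.167, 0, -0.095, -0.19, -0.212, 0, -0.095, -0.23, -0.257, 0, -0.095, -0.27, -0.302, 0, -0.095, -0.31, -0.346, 0, -0.095], gripper=0)

```text
time: 2.45
tool_pos: [0.3795, 0.245, 0.2318]
tcp_rot: [0.223, 3.132, 0.001]
wrist_force: [0.9, 0.5, 0.6]
width: -0.001
grip_force: 0.0
```

```bash
cat > rel.py <<'E'
from h import *
import sys
from scipy.spatial.transform import Rotation as R
x,y,a=.6166,.0379,-.143
def pose(prt=True):
    s=monitor.read_state(); M=R.from_rotvec(s['tcp_rot']).as_matrix(); p=np.array(s['tool_pos'])
    d=p[:2]-[x,y]; X=d@[np.cos(a),np.sin(a)]; Y=d@[-np.sin(a),np.cos(a)]
    if prt: print('t',round(s['time'],2),'world',p.round(4),'ramp',round(X,4),round(Y,4),'F',np.round(s['wrist_force'],1),'w',s['width'],'tooly yaw',round(np.arctan2(-M[0,1],M[1,1]),4))
    return p,M
def tgt(X,Y,Z):
    p,M=pose(); T=np.array([x+X*np.cos(a)-Y*np.sin(a),y+X*np.sin(a)+Y*np.cos(a),Z]); print('delta',(M.T@(T-p)).round(4))
if len(sys.argv)>3: tgt(*map(float,sys.argv[1:4]))
E
python3 rel.py 0 -.19 .231
```

```text
t 2.45 world [0.3795 0.245  0.2318] ramp -0.2642 0.1712 F [0.9 0.5 0.6] w -0.000772752097361718 tooly yaw -0.1424
delta [-0.264  -0.3614  0.0008]
```

Request:
step_arm(series=[-0.033, -0.045, 0, 0, -0.066, -0.09, 0, 0, -0.1, -0.136, 0, 0, -0.134, -0.182, 0, 0, -0.168, -0.228, 0, 0, -0.2, -0.274, 0, 0, -0.235, -0.32, 0, 0, -0.264, -0.361, 0.03, 0])

```text
time: 3.45
tool_pos: [0.592, -0.151, 0.2044]
tcp_rot: [0.225, 3.126, -0.002]
wrist_force: [1.0, 0.9, 1.1]
width: 0.003
grip_force: 0.0
```

Request:
step_arm(series=[0, 0, 0.04, 0, 0, 0, 0.08, 0, 0, 0, 0.12, 0, 0, 0, 0.15, 0, 0, 0, 0.165, 0, 0, 0, 0.172, 0, 0, 0, 0.172, 0])

```text
time: 4.32
tool_pos: [0.5893, -0.1483, 0.0298]
tcp_rot: [0.224, 3.133, -0.0]
wrist_force: [1.2, -0.6, -0.0]
width: 0.002
grip_force: 0.0
```

```bash
python3 rel.py 0 -.19 .028; python3 ov.py .6166 .0379 -.143 ov2.png; python3 -c "
from h import *
shot('scene','s2.png');a=cv2.imread('pics/s2.png')[150:270,200:360];b=cv2.resize(a,(560,420),interpolation=2)
o=cv2.imread('pics/ov2.png');o=cv2.resize(o,(0,0),fx=.0+560/780,fy=560/780)
c=cv2.resize(np.vstack([b,o]),(0,0),fx=.8,fy=.8);cv2.imwrite('pics/c2.png',c[:600])"
```

```text
t 4.33 world [ 0.5893 -0.1483  0.0298] ramp -0.0005 -0.1882 F [ 1.2 -0.6 -0. ] w 0.0020894467875274703 tooly yaw -0.1428
delta [-0.0005 -0.0018  0.0018]
```

View pics/c2.png

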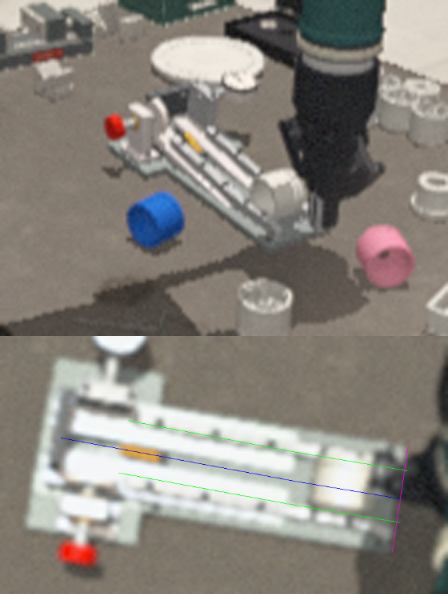

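The fingertips are shut behind the housing and in line with the lane. I start the push gently.

Request:
step_arm(series=[0, 0.005, 0.002, 0, 0, 0.01, 0.002, 0, 0, 0.014, 0.002, 0, 0, 0.018, 0.002, 0, 0, 0.021, 0.002, 0, 0, 0.024, 0.002, 0, 0, 0.027, 0.002, 0, 0, 0.03, 0.002, 0])

```text
time: 5.42
tool_pos: [0.593, -0.1183, 0.0273]
tcp_rot: [-0.224, -3.134, 0.0]
wrist_force: [1.2, -0.3, -0.3]
width: 0.001
grip_force: 0.0
```

Request:
step_arm(series=[0, 0.003, 0, 0, 0, 0.006, 0, 0, 0, 0.01, 0, 0, 0, 0.014, 0, 0, 0, 0.018, 0, 0, 0, 0.022, 0, 0, 0, 0.026, 0, 0, 0, 0.03, 0, 0])

```text
time: 6.42
tool_pos: [0.5974, -0.0886, 0.0274]
tcp_rot: [0.224, 3.133, -0.0]
wrist_force: [0.1, -3.1, 4.1]
width: -0.005
grip_force: 1.8
```

```bash
cat > chk.py <<'E'
import sys
from rel import *
pose()
for n in('top','scene'):
    p=shot(n)
    for r in viewer.spot_point(p,'part_center')[:4]:
        q=at(p,r['point'],.04)[:2]-[x,y]; print(n,round(r['score'],2),'X',round(q@[np.cos(a),np.sin(a)],4),'Y',round(q@[-np.sin(a),np.cos(a)],4))
E
python3 chk.py
```

```text
t 6.42 world [ 0.5974 -0.0886  0.0274] ramp -0.001 -0.1279 F [ 0.1 -3.1  4.1] w -0.005125008361993934 tooly yaw -0.1428
top 0.7 X -0.0038 Y -0.0019
top 0.64 X 0.019 Y -0.2432
top 0.5 X -0.117 Y -0.0804
top 0.44 X -0.0034 Y -0.0875
scene 0.87 X -0.1442 Y -0.1187
scene 0.86 X -0.0114 Y -0.2663
scene 0.63 X -0.0013 Y -0.0919
```

Request:
step_arm(series=[0, 0.005, -0.0006, 0, 0, 0.01, -0.0012, 0, 0, 0.015, -0.0018, 0, 0, 0.02, -0.0025, 0, 0, 0.025, -0.003, 0, 0, 0.03, -0.0037, 0, 0, 0.035, -0.0043, 0, 0, 0.04, -0.005, 0])

```text
time: 7.62
tool_pos: [0.6034, -0.0575, 0.041]
tcp_rot: [0.218, 3.134, -0.021]
wrist_force: [-25.3, -28.8, 55.3]
width: 0.002
grip_force: 28.4
```

Request:
step_arm(series=[0, 0.005, -0.0006, 0, 0, 0.01, -0.0012, 0, 0, 0.015, -0.0018, 0, 0, 0.02, -0.0025, 0, 0, 0.025, -0.003, 0, 0, 0.03, -0.0037, 0, 0, 0.035, -0.0043, 0, 0, 0.04, -0.005, 0])

```text
time: 8.62
tool_pos: [0.6171, -0.0207, 0.0569]
tcp_rot: [0.217, 3.117, -0.025]
wrist_force: [-31.0, -32.4, 91.3]
width: -0.002
grip_force: 47.9
```

```bash
python3 chk.py
```

```text
t 8.62 world [ 0.6171 -0.0207  0.0569] ramp 0.0088 -0.058 F [-31.  -32.4  91.3] w -0.002123801756799092 tooly yaw -0.1389
top 0.71 X -0.0014 Y -0.0521
top 0.36 X -0.0574 Y 0.2653
scene 0.81 X -0.14 Y -0.1199
scene 0.6 X 0.0019 Y -0.0379
```

```bash
python3 -c "
from h import *
a=shot('top')['image'][135:210,215:345,::-1];b=shot('scene')['image'][160:250,210:340,::-1]
cv2.imwrite('pics/c3.png',np.vstack([cv2.resize(a,(520,300),interpolation=2),cv2.resize(b,(520,300),interpolation=2)]))"
```

```text
(no output)
```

View pics/c3.png

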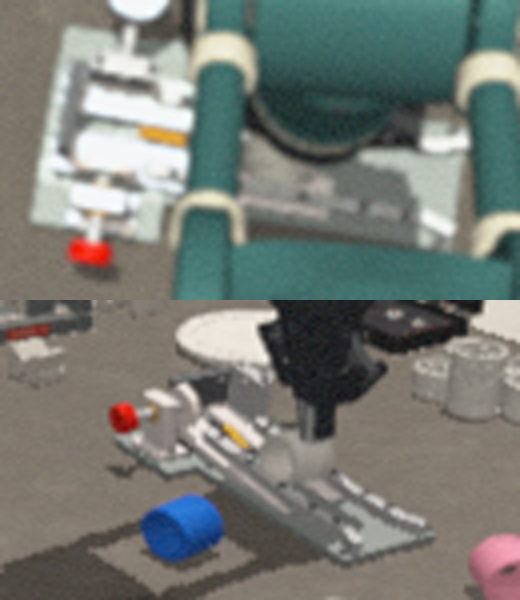

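The tip has ridden up onto the housing's upper rear and is wedging it. I'll slide it quickly down behind the housing and lower, so that the flat finger face takes the contact.

Request:
step_arm(series=[-0.001, -0.025, -0.018, 0, -0.001, -0.027, 0.007, 0, -0.001, -0.027, 0.015, 0, -0.001, -0.027, 0.015, 0])

```text
time: 9.43
tool_pos: [0.619, -0.0488, 0.0421]
tcp_rot: [0.216, 3.108, -0.026]
wrist_force: [-21.3, -35.7, 78.7]
width: -0.001
grip_force: 37.3
```

```bash
python3 chk.py; python3 -c "
from h import *
a=shot('top')['image'][135:210,215:345,::-1];b=shot('scene')['image'][160:250,210:340,::-1]
cv2.imwrite('pics/c4.png',np.vstack([cv2.resize(a,(520,300),interpolation=2),cv2.resize(b,(520,300),interpolation=2)]))"
```

```text
t 9.43 world [ 0.619  -0.0488  0.0421] ramp 0.0147 -0.0855 F [-21.3 -35.7  78.7] w -0.0008585298853685421 tooly yaw -0.1388
top 0.75 X 0.0226 Y -0.2464
top 0.41 X -0.0034 Y -0.0618
scene 0.91 X 0.001 Y -0.2761
scene 0.65 X -0.1482 Y -0.1301
scene 0.46 X -0.0109 Y -0.0678
```

View pics/c4.png

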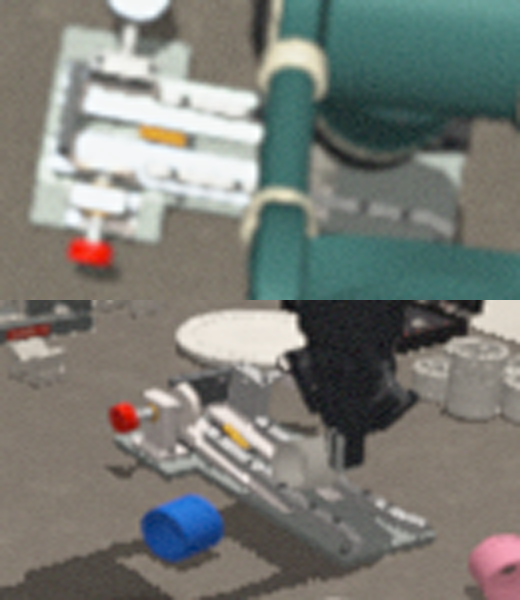

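The housing is still in contact and wedged against the finger. I'll back off at 45° in contact to reverse the roll, get the finger low, and start again with the flat of the finger.

Request:
step_arm(series=[0, -0.012, -0.018, 0, 0, -0.017, -0.015, 0, 0, -0.022, -0.011, 0, 0, -0.027, -0.007, 0, 0, -0.032, -0.003, 0, 0, -0.037, 0, 0, 0, -0.042, 0.002, 0, 0, -0.047, 0.003, 0])

```text
time: 10.72
tool_pos: [0.5976, -0.0823, 0.0175]
tcp_rot: [-0.224, -3.131, -0.002]
wrist_force: [-0.7, 0.3, -0.1]
width: 0.003
grip_force: 0.0
```

```bash
python3 chk.py; python3 -c "
from h import *
a=shot('top')['image'][135:210,215:345,::-1];b=shot('scene')['image'][160:250,210:340,::-1]
cv2.imwrite('pics/c5.png',np.vstack([cv2.resize(a,(520,300),interpolation=2),cv2.resize(b,(520,300),interpolation=2)]))"
```

```text
t 10.72 world [ 0.5976 -0.0823  0.0175] ramp -0.0016 -0.1216 F [-0.7  0.3 -0.1] w 0.00269589539524108 tooly yaw -0.1428
top 0.57 X 0.0174 Y -0.2411
top 0.49 X -0.0067 Y -0.088
top 0.48 X -0.1182 Y -0.0838
scene 0.74 X -0.1391 Y -0.114
scene 0.71 X -0.0099 Y -0.0897
scene 0.6 X 0.0026 Y -0.2612
```

View pics/c5.png

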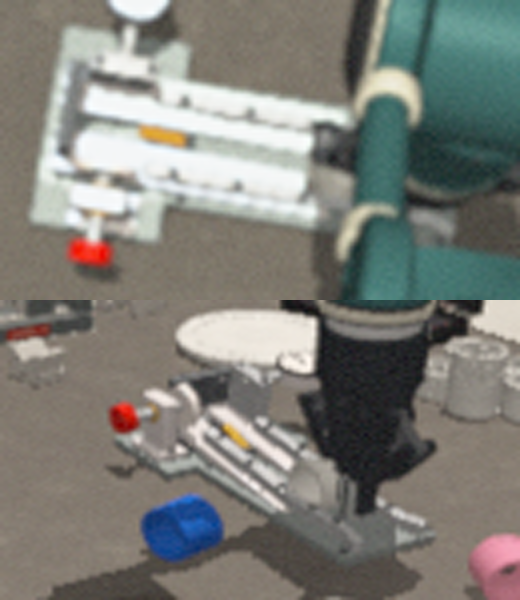

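Unloaded: the housing sits at the slope foot against the lowered finger. I test the push with the flat of the finger.

Request:
step_arm(series=[-0.001, 0.002, 0, 0, -0.001, 0.004, 0, 0, -0.001, 0.006, 0, 0, -0.001, 0.008, -0.001, 0, -0.001, 0.01, -0.001, 0, -0.001, 0.012, -0.001, 0, -0.001, 0.014, -0.001, 0, -0.001, 0.016, -0.001, 0])

```text
time: 12.02
tool_pos: [0.6024, -0.0672, 0.0203]
tcp_rot: [-0.224, -3.134, 0.0]
wrist_force: [0.5, 0.1, 0.6]
width: -0.003
grip_force: 0.1
```

Request:
step_arm(series=[0, 0.002, 0, 0, 0, 0.004, 0, 0, 0, 0.006, 0, 0, 0, 0.008, 0, 0, 0, 0.01, -0.001, 0, 0, 0.012, -0.001, 0, 0, 0.014, -0.001, 0, 0, 0.016, -0.001, 0])

```text
time: 13.02
tool_pos: [0.6046, -0.0513, 0.0213]
tcp_rot: [-0.224, -3.134, -0.0]
wrist_force: [0.2, -1.0, 1.3]
width: 0.001
grip_force: 0.1
```

```bash
python3 chk.py
```

```text
t 13.03 world [ 0.6046 -0.0513  0.0213] ramp 0.0009 -0.09 F [ 0.2 -1.   1.3] w 0.001119542031097442 tooly yaw -0.1428
top 0.61 X 0.0003 Y -0.0531
top 0.44 X 0.0189 Y -0.2407
scene 0.88 X -0.1392 Y -0.1157
scene 0.78 X -0.0083 Y -0.2718
scene 0.61 X -0.0069 Y -0.0518
```

Request:
step_arm(series=[0, 0.003, 0, 0, 0, 0.006, 0, 0, 0, 0.009, -0.0005, 0, 0, 0.012, -0.001, 0, 0, 0.015, -0.0013, 0, 0, 0.018, -0.0016, 0, 0, 0.021, -0.002, 0, 0, 0.024, -0.0024, 0])

```text
time: 14.22
tool_pos: [0.6081, -0.0275, 0.0237]
tcp_rot: [-0.224, -3.134, 0.0]
wrist_force: [0.9, -0.0, 0.5]
width: -0.002
grip_force: 0.1
```

Request:
step_arm(series=[0, 0.003, -0.0004, 0, 0, 0.006, -0.0007, 0, 0, 0.009, -0.001, 0, 0, 0.012, -0.0015, 0, 0, 0.015, -0.0018, 0, 0, 0.018, -0.0022, 0, 0, 0.021, -0.0026, 0, 0, 0.024, -0.003, 0])

```text
time: 15.22
tool_pos: [0.6115, -0.0038, 0.0267]
tcp_rot: [0.224, 3.134, 0.0]
wrist_force: [0.0, -0.5, 0.2]
width: 0.001
grip_force: 0.1
```

```bash
python3 chk.py
```

```text
t 15.22 world [ 0.6115 -0.0038  0.0267] ramp 0.0009 -0.042 F [ 0.  -0.5  0.2] w 0.0006312597802485279 tooly yaw -0.1428
top 0.57 X -0.0026 Y -0.0032
top 0.41 X 0.0063 Y 0.0816
scene 0.83 X -0.14 Y -0.1159
scene 0.64 X -0.0046 Y -0.0074
scene 0.56 X 0.006 Y -0.2675
```

Request:
step_arm(series=[0, 0.003, -0.0004, 0, 0, 0.006, -0.0007, 0, 0, 0.009, -0.001, 0, 0, 0.012, -0.0015, 0, 0, 0.015, -0.0018, 0, 0, 0.018, -0.0022, 0, 0, 0.021, -0.0026, 0, 0, 0.024, -0.003, 0])

```text
time: 16.42
tool_pos: [0.6151, 0.0197, 0.0299]
tcp_rot: [0.224, 3.133, -0.001]
wrist_force: [-0.7, -2.2, 1.8]
width: -0.001
grip_force: 1.0
```

Request:
step_arm(series=[0, 0.003, -0.0004, 0, 0, 0.006, -0.0007, 0, 0, 0.009, -0.001, 0, 0, 0.012, -0.0015, 0, 0, 0.015, -0.0018, 0, 0, 0.018, -0.0022, 0, 0, 0.021, -0.0026, 0, 0, 0.024, -0.003, 0])

```text
time: 17.42
tool_pos: [0.6182, 0.0438, 0.0326]
tcp_rot: [-0.224, -3.133, -0.0]
wrist_force: [0.3, -1.7, 1.3]
width: 0.001
grip_force: 0.7
```

```bash
sed -i 's/\.04)\[:2\]/.052)[:2]/' chk.py; python3 chk.py
```

```text
t 17.43 world [0.6182 0.0438 0.0326] ramp 0.0008 0.0061 F [ 0.3 -1.7  1.3] w 0.0013727678766306465 tooly yaw -0.1428
top 0.57 X 0.0208 Y -0.236
top 0.54 X 0.0046 Y 0.0436
scene 0.76 X -0.1587 Y -0.1309
scene 0.75 X -0.012 Y -0.2779
scene 0.62 X -0.0056 Y 0.0491
```

Request:
step_arm(series=[0, 0.003, -0.0004, 0, 0, 0.006, -0.0007, 0, 0, 0.009, -0.001, 0, 0, 0.012, -0.0015, 0, 0, 0.015, -0.002, 0, 0, 0.018, -0.0025, 0, 0, 0.021, -0.003, 0, 0, 0.023, -0.0033, 0])

```text
time: 18.62
tool_pos: [0.6204, 0.063, 0.0354]
tcp_rot: [-0.221, -3.132, 0.01]
wrist_force: [-2.1, -15.5, 0.3]
width: -0.001
grip_force: 8.0
```

Request:
step_arm(series=[0, 0.0015, -0.0002, 0, 0, 0.003, -0.0004, 0, 0, 0.0045, -0.0006, 0])

```text
time: 19.0
tool_pos: [0.6204, 0.0632, 0.0355]
tcp_rot: [-0.22, -3.13, 0.019]
wrist_force: [-1.8, -28.9, -0.3]
width: -0.001
grip_force: 14.2
```

```bash
python3 chk.py; python3 -c "
from h import *
a=shot('top')['image'][135:210,215:345,::-1];b=shot('scene')['image'][160:250,210:340,::-1]
cv2.imwrite('pics/c6.png',np.vstack([cv2.resize(a,(520,300),interpolation=2),cv2.resize(b,(520,300),interpolation=2)]))"
```

```text
t 19.0 world [0.6204 0.0632 0.0355] ramp 0.0002 0.0256 F [ -1.8 -28.9  -0.3] w -0.0010859766000385213 tooly yaw -0.1401
top 0.81 X 0.0169 Y -0.2368
top 0.52 X -0.0084 Y 0.0623
scene 0.7 X -0.0025 Y -0.273
scene 0.65 X -0.0034 Y 0.0713
```

View pics/c6.png

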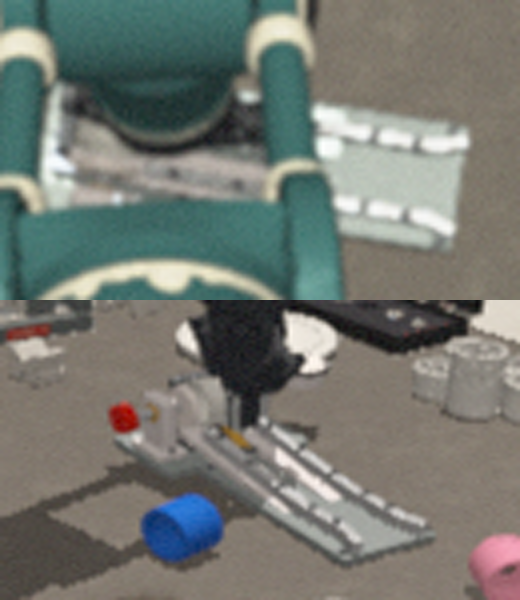

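A solid horizontal stop with no lift, and the position fits home. I back off slowly and check that the dog holds the housing.

Request:
step_arm(series=[0, -0.004, 0, 0, 0, -0.007, 0, 0, 0, -0.009, 0, 0, 0, -0.011, 0, 0, 0, -0.013, 0, 0, 0, -0.015, 0, 0])

```text
time: 20.05
tool_pos: [0.6201, 0.0562, 0.0367]
tcp_rot: [0.223, 3.133, 0.0]
wrist_force: [-0.4, -0.4, -0.2]
width: 0.005
grip_force: 0.0
```

```bash
python3 chk.py; python3 -c "
from h import *
b=shot('scene')['image'][165:225,220:310,::-1]
cv2.imwrite('pics/c7.png',cv2.resize(b,(720,480),interpolation=2))"
```

```text
t 20.05 world [0.6201 0.0562 0.0367] ramp 0.0009 0.0186 F [-0.4 -0.4 -0.2] w 0.005171567782392295 tooly yaw -0.1423
top 0.62 X 0.0138 Y -0.2397
top 0.4 X 0.0008 Y 0.0573
scene 0.84 X -0.1566 Y -0.1405
scene 0.76 X -0.0094 Y -0.2779
scene 0.47 X 0.0141 Y 0.0624
scene 0.43 X -0.0027 Y 0.0558
```

View pics/c7.png

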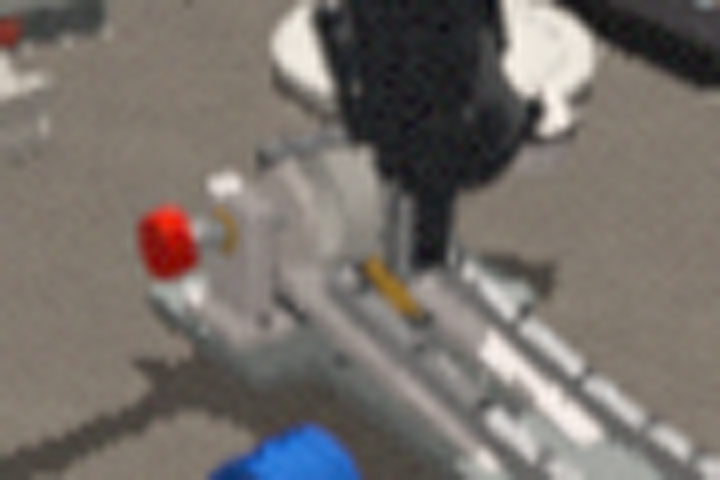

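```bash
python3 -c "
from h import *
np.save('b.npy',shot('scene')['image'])"
```

Request:
step_arm(series=[0, -0.002, 0, 0, 0, -0.004, 0, 0, 0, -0.006, 0, 0, 0, -0.008, 0, 0, 0, -0.008, 0, 0])

```text
time: 20.98
tool_pos: [0.6189, 0.0478, 0.0366]
tcp_rot: [-0.225, -3.134, 0.0]
wrist_force: [0.6, 0.3, 0.3]
width: -0.001
grip_force: 0.0
```

```bash
python3 -c "
from h import *
A=np.load('b.npy');B=shot('scene')['image']
def m(c0,c1,r0,r1):
    R=cv2.matchTemplate(B[r0-6:r1+6,c0-6:c1+6],A[r0:r1,c0:c1],cv2.TM_CCOEFF_NORMED);_,v,_,l=cv2.minMaxLoc(R);return v,l[0]-6,l[1]-6
print('part',m(253,266,183,198),m(258,268,183,198),'finger',m(266,278,185,199))
d=np.abs(A.astype(int)-B).sum(2)
print(d[182:202,250:282])"
```

```text
part (0.8807183504104614, 0, 0) (0.841027557849884, 1, 0) finger (0.9024629592895508, 1, 1)
[[  7   7   7   2   9  12   8   3   8   4   2  29  32  92 217  49   8  54
   11  31  28  32  24  24  26  12  10  14  23   7  28  14]
 [ 14   2   3   4   3   7  10   2  17  10   2  24  27  41 150  52 114  33
    4  31  16   8  34  44   5   3   6   4   8  12  11  28]
 [ 10   2  12   9   8  36   3   7  33  28   5   2   8   5  25  61  30  86
   25   7  11   9   5  14  13  11   3  23  27  14   6  23]
 [  5   5   9   2  87 159  33   2   5  22   9   6   4   4   4   8  99 253
   86  11   9  36   8  16  19  20  16  15   3  13  18  26]
 [  2   6   4   4  84 178  35   1   4   3   5   2   5   2   2   1  77 288
  125   9   7  11   7   4   8  10   3   3  16   5  11   1]
 [ 99  41   1   4   9  32  13   5   4  10  12   5   4   5   8   7   7 197
  102  42  16  12   6  10  31  30   6  24  23   4   8  99]
 [180 125  47   7   9   8   6   3   4   4   8   6   9   5  12   1   6 110
  109  10  51   7   7  15  18  25  23  63 117  89 142 174]
 [169 134  47   3   4   8   2   5   4  10   6   7   3   4   5   2   2  76
  1
[... 952 characters left out ...]
8  13  57 258 154   4   3   7  14]
 [  6   8   4   3   6   4  10  28  11  12   3  16   5   2   6   4   7  14
  125  96  71 102 162  67  12  56 286 105   6   6   3  14]
 [  8  11   5   1   6   8  14 122  21   9   5   3   7   3  15   3   3  13
  123  84  98  92 105  55 144 131 164  64   7  11   8   5]
 [  3   3   2   9   5  14   7 151  32   5  13  14   8   3   0   6  14   4
   48  41  88   7  39 240 190 148  88  27   8   2   4  14]
 [  5   7   3   5   6   2   8  12   3   2   7   6   7   2  13  21   7  15
   17  20  42  32 100 206  36  16  16  13  12   4   2   6]
 [  7   2  13  14  11   3   4   6   2   4   8   5  10   5   8   6   2   4
    3  24  12  37  53  58  46 134  37   9   5   3  12  48]]
```

The housing's pixels did not change while the finger moved away, so the dog holds it. Next I lift and go in front of the knob.

Request:
step_arm(series=[0, 0, -0.05, 0, 0, 0, -0.1, 0, 0.02, 0.01, -0.12, 0, 0.065, 0.03, -0.12, 0, 0.11, 0.045, -0.12, 0, 0.13, 0.05, -0.1, 0, 0.13, 0.05, -0.05, 0, 0.13, 0.05, 0, 0])

```text
time: 22.02
tool_pos: [0.4981, 0.1165, 0.0365]
tcp_rot: [0.223, 3.13, 0.001]
wrist_force: [-0.0, 0.5, -0.1]
width: -0.001
grip_force: 0.0
```

```bash
python3 rel.py -.125 .0595 .038; python3 -c "
from rel import *
for n in('top','scene'):
    p=shot(n)
    for r in viewer.spot_point(p,'knob_face')[:2]:
        q=at(p,r['point'],.051)[:2]-[x,y]; print(n,round(r['score'],2),np.round(r['point']),'X',round(q@[np.cos(a),np.sin(a)],4),'Y',round(q@[-np.sin(a),np.cos(a)],4))
    h=cv2.cvtColor(p['image'],cv2.COLOR_RGB2HSV); mk=((h[...,0]<6)|(h[...,0]>174))&(h[...,1]>180)&(h[...,2]>90)
    mk[:,:225]=0;mk[:,260:]=0; v,u=np.nonzero(mk); print(len(u),u.min(),u.max(),v.min(),v.max(),u.mean(),v.mean())
    q=at(p,(u.mean(),v.mean()),.051)[:2]-[x,y]; print('red X',q@[np.cos(a),np.sin(a)],'Y',q@[-np.sin(a),np.cos(a)])
b=p['image'][160:220,215:305,::-1]
cv2.imwrite('pics/c8.png',cv2.resize(b,(720,480),interpolation=2))"
```

```text
t 22.02 world [0.4981 0.1165 0.0365] ramp -0.1285 0.0609 F [-0.   0.5 -0.1] w -0.0005789605933052556 tooly yaw -0.142
delta [-0.0035 -0.0014 -0.0014]
top 0.63 [361. 234.] X -0.1209 Y -0.2485Traceback (most recent call last):
  File "<string>", line 8, in <module>
    mk[:,:225]=0;mk[:,260:]=0; v,u=np.nonzero(mk); print(len(u),u.min(),u.max(),v.min(),v.max(),u.mean(),v.mean())
                                                                ~~~~~^^
    return umr_minimum(a, axis, None, out, keepdims, initial, where)
ValueError: zero-size array to reduction operation minimum which has no identity
```

Request:
step_arm(series=[-0.005, -0.001, 0, 0, -0.01, -0.001, 0, 0, -0.015, -0.001, 0, 0, -0.02, -0.001, 0, 0, -0.024, -0.001, 0, 0, -0.027, -0.001, 0, 0, -0.03, -0.001, 0, 0, -0.033, -0.001, 0, 0])

```text
time: 23.12
tool_pos: [0.529, 0.1104, 0.0363]
tcp_rot: [-0.224, -3.131, 0.0]
wrist_force: [-2.7, 0.5, 1.8]
width: 0.002
grip_force: 1.6
```

Request:
step_arm(series=[-0.002, 0, 0, 0, -0.004, 0, 0, 0, -0.006, 0, 0, 0, -0.008, 0, 0, 0])

```text
time: 23.62
tool_pos: [0.5375, 0.1091, 0.0363]
tcp_rot: [-0.224, -3.133, 0.0]
wrist_force: [-3.4, 0.2, 0.5]
width: -0.0
grip_force: 1.7
```

```bash
python3 rel.py -.08 .0595 .038
```

```text
t 23.62 world [0.5375 0.1091 0.0363] ramp -0.0884 0.0592 F [-3.4  0.2  0.5] w -0.0003430326737429199 tooly yaw -0.1428
delta [-0.0084  0.0003 -0.0017]
```

Contact is made, with about 3 N of friction. I continue until the force rises.

Request:
step_arm(series=[-0.002, 0, 0, 0, -0.004, 0, 0, 0, -0.005, 0, 0, 0, -0.006, 0, 0, 0])

```text
time: 24.12
tool_pos: [0.5425, 0.1084, 0.0363]
tcp_rot: [-0.224, -3.131, 0.0]
wrist_force: [-9.0, 1.1, 3.3]
width: -0.001
grip_force: 4.2
```

Request:
step_arm(series=[-0.001, 0, 0, 0, -0.002, 0, 0, 0, -0.002, 0, 0, 0])

```text
time: 24.5
tool_pos: [0.5425, 0.1084, 0.0363]
tcp_rot: [-0.224, -3.127, 0.0]
wrist_force: [-12.0, 1.9, 7.9]
width: -0.001
grip_force: 6.4
```

Request:
step_arm(series=[-0.001, 0, 0, 0, -0.002, 0, 0, 0, -0.002, 0, 0, 0])

```text
time: 24.88
tool_pos: [0.5424, 0.1083, 0.0362]
tcp_rot: [-0.224, -3.123, 0.001]
wrist_force: [-18.1, 3.7, 12.9]
width: 0.001
grip_force: 9.4
```

Request:
step_arm(series=[0.01, 0, 0, 0, 0.04, 0, 0, 0, 0.06, 0, -0.05, 0, 0.08, 0.05, -0.1, 0, 0.1, 0.1, -0.12, 0, 0.1, 0.15, -0.12, 0, 0.1, 0.2, -0.12, 0, 0.1, 0.2, -0.12, 0])

```text
time: 25.88
tool_pos: [0.479, 0.3237, 0.1579]
tcp_rot: [0.218, 3.129, 0.005]
wrist_force: [-0.5, -0.8, -0.5]
width: -0.001
grip_force: 0.0
```

```bash
python3 chk.py; python3 -c "
from h import *
a=shot('top')['image'][135:195,215:290,::-1];b=shot('scene')['image'][165:215,225:305,::-1]
np.save('top_l.npy',a)
cv2.imwrite('pics/c9.png',np.hstack([cv2.resize(a,(400,320),interpolation=2),cv2.resize(b,(400,320),interpolation=2)]))
o=cv2.imread('pics/top0.png')[135:195,215:290];b=cv2.imread('pics/scene0.png')[165:215,225:305]
t=np.hstack([cv2.resize(o,(400,280),interpolation=2),cv2.resize(b,(400,280),interpolation=2)])
cv2.imwrite('pics/c9.png',np.vstack([cv2.imread('pics/c9.png'),t]))"
```

```text
t 25.88 world [0.479  0.3237 0.1579] ramp -0.1769 0.2633 F [-0.5 -0.8 -0.5] w -0.0012942485930602945 tooly yaw -0.1391
top 0.8 X -0.1244 Y -0.0829
top 0.78 X -0.0008 Y 0.0671
top 0.63 X 0.0178 Y -0.2364
scene 0.91 X -0.0108 Y -0.2776
scene 0.69 X -0.1488 Y -0.128
scene 0.45 X -0.0075 Y 0.0501
```

View pics/c9.png

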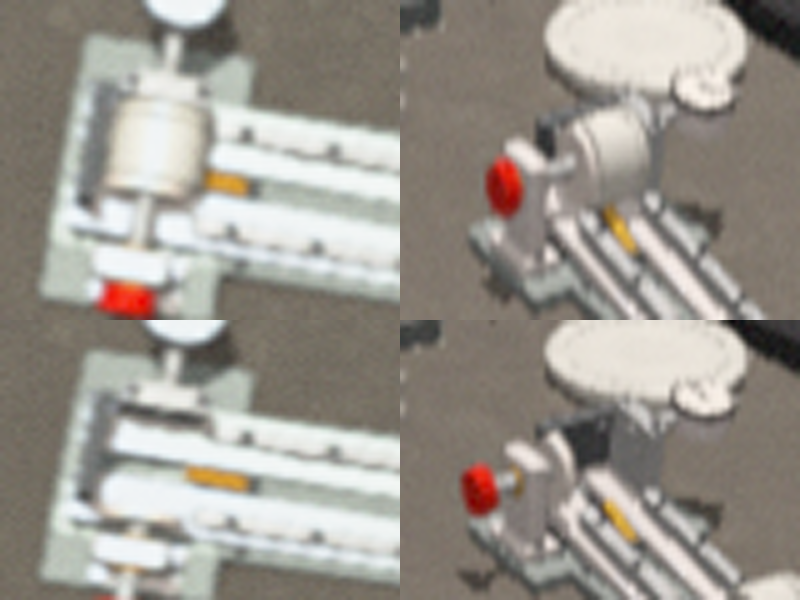

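```bash
python3 -c "
from rel import *
def red(im,p):
    h=cv2.cvtColor(im,cv2.COLOR_RGB2HSV); mk=((h[...,0]<6)|(h[...,0]>174))&(h[...,1]>170)&(h[...,2]>70)
    mk[:,:225]=0;mk[:,262:]=0;mk[:175]=0;mk[215:]=0; v,u=np.nonzero(mk)
    q=at(p,(u.mean(),v.mean()),.051)[:2]-[x,y]; return len(u),q@[np.cos(a),np.sin(a)],q@[-np.sin(a),np.cos(a)]
for n in('top','scene'):
    p=shot(n); o=cv2.imread('pics/%s0.png'%n)[:,:,::-1].copy()
    print(n,red(o,p),red(p['image'],p))
p=shot('top'); f=lambda X,Y,Z:[x+X*np.cos(a)-Y*np.sin(a),y+X*np.sin(a)+Y*np.cos(a),Z]
# housing extents along column profile through centre
c=proj(p,f(0,.0665,.07)); print('c',c); u=int(round(c[0]))
o=cv2.imread('pics/top0.png')
for r in range(142,180): print(r,p['image'][r,u-1:u+2].mean(0).round(), o[r,u-1:u+2,::-1].mean(0).round())
for X in(-.018,-.0105,.018,.0255): print(X,proj(p,f(X,.0665,.074)),proj(p,f(X,.0665,.052)))
"
```

```text
top (48, np.float64(-0.08408649934676309), np.float64(0.06171936510241813)) (44, np.float64(-0.06749681926134611), np.float64(0.06051593176394947))
scene (41, np.float64(-0.08266152984397017), np.float64(0.06272439819859427)) (41, np.float64(-0.06547501820376847), np.float64(0.062005055245967736))
c [240.47776142 162.75762547]
142 [146. 146. 135.] [141. 143. 132.]
143 [172. 178. 168.] [170. 175. 167.]
144 [184. 192. 182.] [183. 190. 181.]
145 [188. 195. 183.] [183. 192. 181.]
146 [186. 193. 183.] [182. 190. 180.]
147 [194. 199. 192.] [189. 195. 185.]
148 [196. 199. 194.] [191. 194. 189.]
149 [180. 182. 178.] [176. 177. 173.]
150 [186. 187. 182.] [183. 184. 179.]
151 [197. 198. 194.] [197. 199. 193.]
152 [184. 184. 177.] [170. 171. 166.]
153 [185. 181. 169.] [109. 111. 106.]
154 [219. 215. 199.] [85. 83. 83.]
155 [227. 225. 211.] [112. 110. 103.]
156 [226. 224. 211.] [154. 151. 146.]
157 [234. 232. 222.] [200. 203. 202.]
158 [237. 235. 226.] [230. 235. 236.]
159 [239. 237. 227.] [240. 245. 245.]
160 [238. 237. 228.] [240. 244. 246.]
161 [239. 238. 228.] [241. 245. 246.]
162 [239. 238.
[... 221 characters left out ...]
6. 240. 236.] [216. 221. 221.]
169 [228. 233. 231.] [232. 238. 240.]
170 [175. 178. 174.] [239. 243. 245.]
171 [143. 141. 135.] [240. 244. 245.]
172 [170. 171. 165.] [240. 243. 245.]
173 [204. 205. 203.] [239. 243. 245.]
174 [219. 222. 222.] [240. 243. 245.]
175 [220. 224. 223.] [240. 245. 245.]
176 [221. 225. 223.] [230. 236. 238.]
177 [218. 221. 220.] [186. 191. 189.]
178 [210. 213. 209.] [160. 159. 152.]
179 [200. 200. 193.] [181. 180. 172.]
-0.018 [239.09437156 169.676992  ] [239.65149917 171.17843934]
-0.0105 [239.63093346 166.66102648] [240.17507932 168.2307929 ]
0.018 [241.65985188 155.25666103] [242.15513488 157.08349533]
0.0255 [242.19115741 152.27024108] [242.67370379 154.1640611 ]
```

The knob moved about 17 mm to a hard stop. The housing's far edge is at row 153 (seated prediction 152) with no gap to the datum block, and the arm is clear. I hand in.

```bash
python3 -c "
from h import *
print(job.finish_job())"
```

```text
the job is handed in; nothing more can be done
None
```

The job is handed in and no verdict came back: the housing lies against the end stop with the dog behind it, pushed against the datum block as far as the pictures and the hard stop show (I could not read the dial), but my first push jammed at up to 91 N at the wrist (the arm may have pressed over the 40 N limit) and the housing went back down to the slope foot, backed off with the finger though I can't confirm contact throughout, before the second push succeeded.

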